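# Clamp a casting mould in the hand press with its removable crank

### The arm

A 6-joint arm with a two-finger parallel gripper is mounted at the origin on a cart in front of the work surface, level with it; the furniture and walls round the work are solid. World frame = base frame: x ahead of the robot, y to its left, z up, the work surface at z = 0. Lengths are in mm, angles in rad, forces in N, time in s.
With the tool pointing down it reaches from about 350 to 975 mm from the base axis. Payload 7.1 kg.
Tool frame: the origin (TCP) lies midway between the tips of the shut fingers; the grasp point (between the pads) lies 19 mm behind it (ctrl.grip_depth is the distance from the TCP to the grasp point, in mm); z points along the fingers, y is the line along which they close (so a half turn about z gives the same grasp; the last joint's range is limited). The gripper opens to 88 mm and grips with 3 to 60 N. Pads are 20 mm wide; open, the fingers measure 115 mm over their backs; the gripper's body (75 mm by 178 mm) begins 61 mm behind the grasp point.
Start: joints at [1.282, 0.423, 1.63, -0, 1.089, -0.019], TCP at [166.555, 602.382, 222.675] pointing down, gripper open.
Joint ranges: [-3, 3], [-0.9, 2.11], [0.09, 2.58], [-1.31, 4.45], [0.11, 2.69], [-2.54, 2.54]. Speed limits (rad/s): [2.39, 2.39, 3.01, 3.14, 3.14, 3.14].

### API

Orientations are given as a rotation vector (axis times angle).
In Python, from workcell import ctrl, cams gives the robot as it stands.
- The arm moves only by the tool move_arm, never from a script. Its argument "steps" is a list of rows, each a list of 3 entries, a list of its own where there are three numbers: the shift along the tool's x, y, z in units of 25 mm (1.0 is 25 mm), then the turn about the tool's z in units of 5 degrees (1.0 is 5 degrees), then the closure, from 0 (fully open) to 1 (shut). A call has 1 to 20 rows; each row shifts and turns the commanded pose from where the row before left it, along the tool's axes as they then stand; what a row does not reach is not made up. A row lasts 1/12 s, in which the tool goes at most 41.7 mm and 7.16 degrees, less where a joint would pass 70% of its speed; a pose out of reach is approached as far as the arm can. A call is refused whole if a number of a shift passes 1 or a number of a turn 1, either way. A call with a gripper value outside its range is refused whole. The fingers move at their own pace and stop on an object; the grip force is fixed at half the most. Time passes only in rows, so rows that do not move let the fingers close. It gives the time, the measured TCP pose, the force, the opening and the grip force at its end, in the units of the state.
- ctrl.get_obs(): the state, without advancing time (a new reading comes with each control period).
- cams.get_image(name): name is "side" or "top" or "wrist"; returns a dict with "image" (420x560x3 uint8, red, green, blue), "camera_matrix" (3x3 intrinsics, pixels), "xyz" and "rotation" of the camera in the world; the wrist camera has in their place "mount" (4x4, takes a point from camera to tool coordinates, whose origin is the TCP and whose axes are the flange's). Camera axes: x right, y down, z forward; pixel columns grow to the right and rows downward; lengths in mm; the calibration is good to about 2 mm. A picture is of the moment at which its call begins: read the wrist's pose just before it. There is no depth.
- ctrl.close_job(): hands the job in; it is judged then, once.
Trained networks look in the newest picture that a camera, given by its name, has taken for a name from the list of things; names that differ only in an ending like _2 or _b are one class to them, and where a whole thing is asked for, a point or a joint stands for the part that bears it (a point fixed in the world has none). Each returns a list of dicts, best first, with "p" (0 to 1); they miss things now and then, are a little off and sometimes report something else, mostly with a low value. They report only what shows in the picture. A call takes as long as a camera call. They do not tell look-alikes from the thing itself.
- cams.boxes_of(camera, thing): "rect" ([centre column, centre row, width, height] in pixels, round what is visible of it).
- cams.cut_out(camera, thing): "pixels" (420x560 bool, what is visible of it) and "rect" ([centre column, centre row, width, height] in pixels, round what is visible of it).
The state is a dict: "t": time; "qpos": joint angles; "qvel": joint speeds; "joint_torque": joint torques, N m; "ee_pos": TCP position; "orientation": TCP orientation; "ft_force": force on the tool from outside, world axes, zero at the start; "moment": the same for the moment, N m; "width": finger opening in mm; "grasp_force": force on a finger pad.
Only numpy, scipy, OpenCV 4.12 (cv2) and the standard library are available. Lean on these libraries where they do the work, as an engineer would, in place of code of your own. Each camera call takes 0.05 s, during which the arm holds its last target. There are 200 camera calls.

### The job

Fit the loose crank fully down onto the square end of the press screw and wind it clockwise, as many turns as it takes, until the press bears on the mould and has squeezed the springs above its foot about half way: firm, but the springs never closed solid. Work the crank without forcing it, leave it sitting on the screw, and do not disturb the mould or the things around the press.

Things in the scene. Friction and masses are not known exactly. Their poses are not given: they have to be found in the camera images.
- crank: Steel ball crank, loose, 0.37 kg, standing balanced on its hub. Origin: centre of the hub's underside, z up. Hub: square block 32 x 32 x 36 mm high, right through it a square hole 17.6 mm wide, sides parallel to x and y. Arm 13 mm thick at z = 21 mm: along +x to the upright handle at 58 mm, along -x to a ball (31 mm) at 44 mm. Pick it by the hub faces that look to +y and -y.
- handle_grip (a point): Middle of the crank's upright handle, a black barrel 21 mm thick and 46 mm tall that spins freely on its pin; it lies at x = 58, z = 60.5 mm in the crank's frame (the barrel spans z = 34.5 to 80.5 mm).
- screw_seat (a point): Point on the axis of the upright press screw, on top of its collar (34 mm wide) on which the crank's hub rests when home; 167 mm above the bench; its axes are the press's. The screw turns but does not rise. Its square end stands 25 mm above this point, 16 mm wide, the top 4 mm tapered to 10 mm, at an angle that is not measured. Clockwise from above lowers the platen 12 mm a turn.
- platen: Dark crossbar of the press that slides on the two columns. Origin: centre of its underside, z up; at the start 61 to 70 mm above the bed on which the mould lies. Winding takes about 4.3 N at the crank handle for the screw's friction, which also holds the platen where it is left.
- pressure_foot: Steel plate 50 x 66 x 8 mm under the platen on disc springs (30 N per mm, felt as 1 N per mm at the crank handle). Origin: centre of its underside, z up: 14 mm below the platen's origin when free, 8 mm when the springs are closed solid. Half way is a 3 mm squeeze, a quarter turn after the foot touches the mould.
- mould: Two-part aluminium mould, 56 x 64 mm and 30.4 mm high, 0.35 kg, lying loose on the press bed. Origin: centre of its underside, 26 mm above the bench.
- press: Dark grey-green hand press bolted to the bench, fixed: base 120 x 150 x 22 mm, two columns left and right of the mould, crosshead 44 x 140 mm with its top at 158 mm (column nuts to 166 mm). Origin: under its middle, on the screw's axis, bench level; front faces its -x.
- phial: Small plastic phial, 33 mm across, 42 mm tall, a bystander; origin under its middle.
- loupe: Black eye loupe, 34 mm across, 26 mm tall, a bystander; origin under its middle.
- beeswax_puck: Round beeswax puck, 43 mm across, 13 mm tall, a bystander; origin under its middle.
Not all that is in view belongs to the job. Of the things like the mould, leave any that is brown or yellow; of the rest the larger one is meant.

How it is judged (in metres and radians):
On the way, in this order (a step that is already met when the one before it is completed fails the run):
1. the crank sits fully home on the square end (horizontal distance between crank and screw_seat below 0.003 m and z of crank in the frame of screw_seat below 0.003 m and angle between crank's own z axis and vertical below 0.1 rad), for 0.2 s.
2. wound down with the crank until the foot bears on the mould (all of step 1 and contact force between pressure_foot and mould above 8 N), for 0.1 s.
At the end, for the whole second after the job is handed in: The crank sits fully home on the square end (within 3 mm, upright), the foot bears on the mould with its springs squeezed 1.2 to 4.8 mm of their 6 mm, everything is at rest and the mould is where it was (12 mm) (all of step 1 and z of pressure_foot in the frame of platen between -0.0128 and -0.0092 m and contact force between pressure_foot and mould above 20 N and linear speed of platen below 0.002 m/s and distance of mould from where it was at the start of the episode below 0.012 m); the robot touches nothing.
It fails at once if the springs were closed solid (squeezed more than 5.6 of their 6 mm) (z of pressure_foot in the frame of platen above -0.0084 m).
It fails at once if the crank was forced on the press (150 N at the square) (contact force between crank and press above 150 N).
It fails at once if a bystander was moved more than 30 mm (distance of any of phial, loupe, beeswax_puck from where it was at the start of the episode above 0.03 m).
It also fails if it takes over 64 s, if anything falls off the work surface, if the arm or the gripper's body presses on something with over 40 N, if the wrist force passes 120 N, or if a joint passes its speed limit or range.

## Working session

There is one attempt and no reset: what is moved stays moved. The work goes in short steps, Python scripts to look and compute and a tool call to move; the robot and the scene stay as the last step left them, time stands still between calls to the robot, and variables do not carry over. Pictures are saved under pics/ and viewed, at most 10 in all, crops included, and the job is handed in when it is done.

Besides the shell and the picture viewer there is one more tool, called after "Emit:" by a JSON object that holds its "op" and its "data", one argument or row to a line. move_arm: Moves the arm, as the interface text tells. Its arguments: {"type":"object","properties":{"steps":{"type":"array"}},"required":["steps"]}

```bash
mkdir -p pics; cat > h.py <<'E'
import numpy as np, cv2
from scipy.spatial.transform import Rotation as R
from workcell import ctrl, cams
def cam(name):
    o=ctrl.get_obs(); d=cams.get_image(name); K=np.array(d["camera_matrix"])
    if "mount" in d and d["mount"] is not None:
        T=np.eye(4); T[:3,:3]=R.from_rotvec(o["orientation"]).as_matrix(); T[:3,3]=o["ee_pos"]
        M=T@np.array(d["mount"]); return d["image"],K,M[:3,3],M[:3,:3]
    return d["image"],K,np.array(d["xyz"]),np.array(d["rotation"])
def ray(c,px,z):
    _,K,p,Rm=c; v=Rm@np.linalg.solve(K,[px[0],px[1],1.]); return p+v*(z-p[2])/v[2]
def proj(c,P):
    _,K,p,Rm=c; q=K@(Rm.T@(np.array(P,float)-p)); return q[:2]/q[2]
def save(c,n): cv2.imwrite("pics/"+n,cv2.cvtColor(c[0],cv2.COLOR_RGB2BGR))
E
python3 - <<'E'
from h import *
np.set_printoptions(precision=1,suppress=True)
ims=[]
for n in("top","side","wrist"):
    c=cam(n); save(c,n+"0.png"); print(n,c[2],c[3].tolist(),c[1][0])
    for t,z in(("crank",18),("handle_grip",60),("press",158),("platen",90),("pressure_foot",75),("mould",56),("phial",42),("loupe",26),("beeswax_puck",13)):
        for b in cams.boxes_of(n,t)[:3]: print(t,round(b["p"],2),np.array(b["rect"]),ray(c,b["rect"][:2],z))
print(ctrl.get_obs()["orientation"],ctrl.get_obs()["t"])
E
```

```text
top [ 344.3   81.5 1043.9] [-2.1033528633927, 2.1671052567396876, -0.15758478332093573] [462.8   0.  277.1]Traceback (most recent call last):
  File "<stdin>", line 7, in <module>
  File "h.py", line 11, in ray
    _,K,p,Rm=c; v=Rm@np.linalg.solve(K,[px[0],px[1],1.]); return p+v*(z-p[2])/v[2]
                                                                              ~^^^
IndexError: invalid index to scalar variable.
```

Rotation is a rotation vector.

```bash
sed -i 's/np.array(d\["rotation"\])$/R.from_rotvec(d["rotation"]).as_matrix()/' h.py
python3 - <<'E'
from h import *
np.set_printoptions(precision=1,suppress=True)
for n in("top","side","wrist"):
    c=cam(n); save(c,n+"0.png"); print(n,c[2],c[3].tolist(),c[1][0])
    for t,z in(("crank",18),("handle_grip",60),("press",158),("platen",90),("pressure_foot",75),("mould",56),("phial",42),("loupe",26),("beeswax_puck",13)):
        for b in cams.boxes_of(n,t)[:3]: print(t,round(b["p"],2),np.array(b["rect"]),ray(c,b["rect"][:2],z))
print(ctrl.get_obs()["orientation"],ctrl.get_obs()["t"])
E
```

```text
top [ 344.3   81.5 1043.9] [[-0.028926844336460884, -0.9872971753326543, 0.15622907942152214], [-0.9995124122406263, 0.030407352672719417, 0.00709441191088471], [-0.011754805555967335, -0.1559476850857331, -0.9876953700725454]] [462.8   0.  277.1]
crank 0.88 [177.6 253.2  62.3  17. ] [420.4 312.3  18. ]
handle_grip 0.61 [149.4 257.6  16.    6.7] [409.7 362.9  60. ]
press 0.91 [263.9 196.2  76.4  64.7] [516.  112.8 158. ]
mould 0.95 [388.9 190.2  31.9  31.1] [ 540.5 -155.3   56. ]
mould 0.73 [217.7 289.8  24.6  21.9] [338.  218.7  56. ]
mould 0.64 [332.4 188.   27.9  25.8] [549.2 -33.1  56. ]
phial 0.54 [343.1 150.8  14.7  15.3] [636.2 -62.6  42. ]
beeswax_puck 0.75 [345.8 230.3  20.7  18.4] [460.7 -63.4  13. ]
side [ 463.6 -727.4  559.9] [[0.9995177088521983, -0.010261445359816547, 0.029309596209770673], [-0.030703080971399635, -0.46803238161938315, 0.8831777910333525], [0.004655159472669189, -0.8836517371084696, -0.4681217117326097]] [494.5   0.  273.4]
crank 0.94 [241.1 194.3  17.9  51.8] [420.8 340.9  18. ]
handle_grip 0.47 [236.8 179.2   8.2  22.1] [411.8 337.5  60. ]
press 0.91 [302.6 221.1  85.1 112.5] [534.2 -33.5 158. ]
platen 0.83 [302.1 211.2  37.1  38.8] [548.5 122.8  90. ]
pressure_foot 0.68 [292.4 217.1  17.5  18.2] [529.9 126.2  75. ]
mould 0.94 [316.8 345.   48.6  42.7] [ 543.3 -206.6   56. ]
mould 0.8 [299.3 237.4  33.6  27.6] [540.6  80.3  56. ]
mould 0.69 [199.7 221.8  22.5  18.3] [343.3 144.6  56. ]
phial 0.76 [363.5 302.2  19.3  32.3] [631.8 -98.1  42. ]
loupe 0.71 [232.4 247.1  14.7  16.1] [410.5  95.4  26. ]
beeswax_puck 0.73 [259.3 308.7  19.6  23.6] [462.5 -75.3  13. ]
wrist [ 93.2 623.3 384.9] [[0.26650436256759835, 0.9254937609760944, 0.2691407125032567], [0.9638336023388422, -0.25576985153011766, -0.07487703286583003], [-0.00046014668005955894, 0.27936191838291796, -0.9601857668297563]] [352.1   0.  279.6]
crank 0.56 [144.1 413.4  32.5  12.2] [413.8 351.2  18. ]
[-0.4 -3.1 -0. ] 1.6
```

View pics/top0.png

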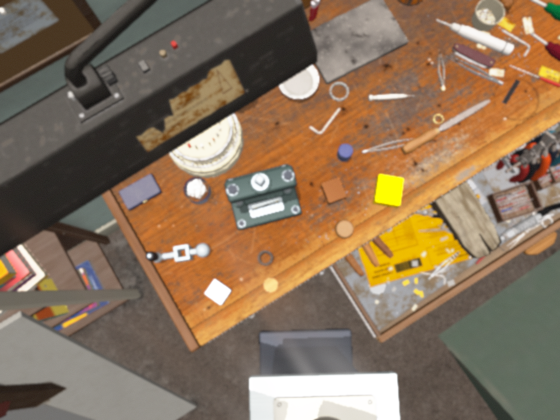

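View pics/side0.png

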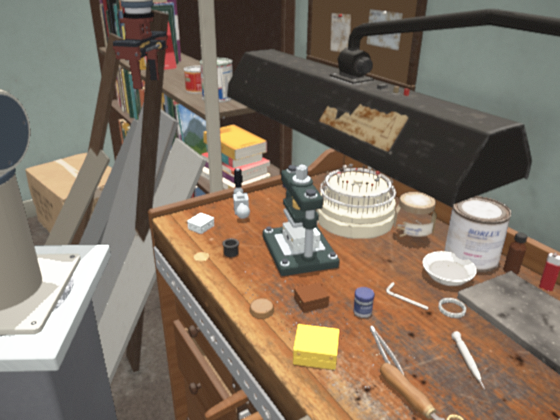

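Top: crank hub ≈(181,253), handle (150,257), ball (203,250); press screw ≈(261,181); white mould already under the platen. Side: press at (302,221), crank (241,194), and a large lamp hangs over the rear, so I must check its clearance.

```bash
cat >> h.py <<'E'
def plan(target,yaw):
    "rows to reach TCP target (mm) with tool-x heading yaw (deg), tool down"
    o=ctrl.get_obs(); M=R.from_rotvec(o["orientation"]).as_matrix(); p=np.array(o["ee_pos"])
    y0=np.degrees(np.arctan2(M[1,0],M[0,0])); d=(np.array(target)-p)
    loc=M.T@d; t=-((yaw-y0+180)%360-180)
    print("yaw",round(y0,2),"pos",p.round(1),"local units",(loc/25).round(3),"turn units(do last)",round(t/5,3))
E
python3 - <<'E'
from h import *
np.set_printoptions(precision=1,suppress=True)
ct=cam("top");cs=cam("side")
def tri(a,b):
    A=[];B=[]
    for c,px in((ct,a),(cs,b)):
        v=c[3]@np.linalg.solve(c[1],[*px,1.]); v/=np.linalg.norm(v);P=np.eye(3)-np.outer(v,v);A.append(P);B.append(P@c[2])
    return np.linalg.solve(sum(A),sum(B)), [np.linalg.norm(B[i]-A[i]@np.linalg.solve(sum(A),sum(B))) for i in(0,1)]
print("lampcorner",tri((315,50),(445,198)),tri((300,0),(525,150)),tri((185,52),(305,110)),tri((75,70),(355,65)))
hub=ray(ct,(181,253),36);ball=ray(ct,(203,250),21);hd=ray(ct,(150,257),60)
print("hub",hub,"ball",ball,"handle",hd,np.degrees(np.arctan2(*(hd-ball)[1::-1])))
print("screw",ray(ct,(261,181),190), "press base corners",[ray(ct,p,22) for p in((237,228),(302,214))],"nuts",[ray(ct,p,166) for p in((232,187),(289,172))],tri((261,181),(301,168)))
plan([hub[0],hub[1],230],165); plan([hub[0],hub[1],230],180)
E
```

```text
lampcorner (array([789.7,   5.1, 182.9]), [np.float64(12.878513445681008), np.float64(12.87851344568103)]) (array([891.3,  27.9, 246.8]), [np.float64(16.908831825084714), np.float64(16.908831825084874)]) (array([636. , 220.1, 311. ]), [np.float64(91.65124778065301), np.float64(91.65124778065311)]) (array([699. , 419.6, 313.4]), [np.float64(12.175081334809088), np.float64(12.17508133480886)])
hub [419.3 300.8  36. ] ball [425.6 255.3  21. ] handle [411.  361.6  60. ] 97.82879188274481
screw [539.2 116.4 190. ] press base corners [array([472.2, 179.2,  22. ]), array([499.3,  33.5,  22. ])] nuts [array([534.5, 173.9, 166. ]), array([560.8,  62.5, 166. ])] (array([541.6, 116.6, 185.3]), [np.float64(1.3009962375473965), np.float64(1.3009962375475197)])
yaw 164.54 pos [166.6 602.4 222.7] local units [-13.   -8.9  -0.3] turn units(do last) -0.092
yaw 164.54 pos [166.6 602.4 222.7] local units [-13.   -8.9  -0.3] turn units(do last) -3.092
```

```bash
python3 - <<'E'
import cv2
a=cv2.imread("pics/top0.png")[130:280,130:330]; b=cv2.imread("pics/side0.png")[150:280,220:350]
a=cv2.resize(a,(533,400),interpolation=2); b=cv2.resize(b,(260,260),interpolation=2)
import numpy as np
o=np.zeros((400,793,3),np.uint8);o[:,:533]=a;o[:260,533:]=b
cv2.imwrite("pics/c1.png",o)
E
```

```text
(no output)
```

View pics/c1.png

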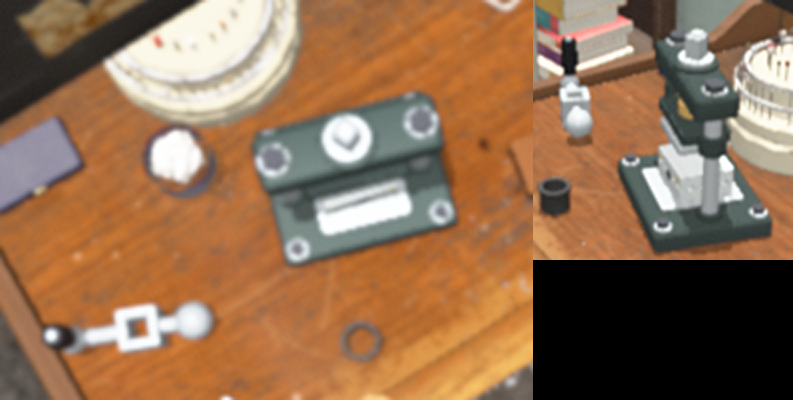

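The crop shows the crank lying along image horizontal (handle left), the press screw's square end looks like a diamond at crop (347,138), and the phial at (178,158). Moving over the crank.

Emit:
{"op": "move_arm", "data": {
  "steps": [
    [[-1,-0.685,0],0,0],
    [[-1,-0.685,0],0,0],
    [[-1,-0.685,0],0,0],
    [[-1,-0.685,0],0,0],
    [[-1,-0.685,0],0,0],
    [[-1,-0.685,0],0,0],
    [[-1,-0.685,0],0,0],
    [[-1,-0.685,0],0,0],
    [[-1,-0.685,0],0,0],
    [[-1,-0.685,0],0,0],
    [[-1,-0.685,0],0,0],
    [[-1,-0.685,0],0,0],
    [[-1,-0.685,0],0,0],
    [[0,0,0],1,0],
    [[0,0,0],1,0],
    [[0,0,0],1,0],
    [[0,0,0],1,0],
    [[0,0,0],1,0],
    [[0,0,0],1,0],
    [[0,0,0],1,0]
  ]
}}

```text
t: 3.37
ee_pos: [420.5, 301.2, 222.8]
orientation: [1.345, 2.839, 0.0]
ft_force: [0.5, 0.2, 0.3]
width: 88.1
grasp_force: 0.0
```

Emit:
{"op": "move_arm", "data": {
  "steps": [
    [[0,0,0],1,0],
    [[0,0,0],1,0],
    [[0,0,0],1,0],
    [[0,0,0],1,0],
    [[0,0,0],1,0],
    [[0,0,0],1,0],
    [[0,0,0],0,0],
    [[0,0,0],0,0]
  ]
}}

```text
t: 4.03
ee_pos: [420.5, 301.2, 222.8]
orientation: [2.026, 2.401, 0.0]
ft_force: [0.3, 0.0, 0.0]
width: 87.6
grasp_force: 0.0
```

```bash
python3 - <<'E'
from h import *
np.set_printoptions(precision=1,suppress=True)
c=cam("wrist"); save(c,"w1.png"); print(ctrl.get_obs()["qpos"],ctrl.get_obs()["t"])
for t,z in(("crank",18),("handle_grip",60)):
    for b in cams.boxes_of("wrist",t)[:3]: print(t,round(b["p"],2),np.array(b["rect"]),ray(c,b["rect"][:2],z))
E
```

```text
[0.6 0.3 1.9 0.  1.  0.4] 4.0833
crank 0.76 [281.9 179.5  29.4 117.4] [422.5 306.4  18. ]
handle_grip 0.97 [283.9 134.5  24.1  19.8] [415.6 355.5  60. ]
```

View pics/w1.png

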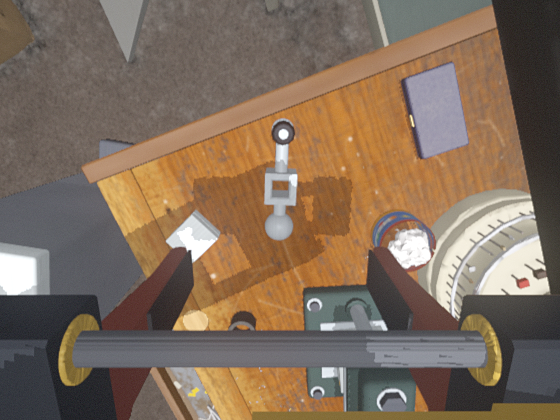

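```bash
python3 - <<'E'
from h import *
np.set_printoptions(precision=1,suppress=True)
a=cv2.imread("pics/w1.png")[110:250,230:340]; cv2.imwrite("pics/c2.png",cv2.resize(a,None,fx=4,fy=4,interpolation=cv2.INTER_CUBIC))
c=cam("wrist")
b=ray(c,(279,227),21);h=ray(c,(283,131),84);u=ray(c,(281,187),36)
print(b,h,u,np.degrees(np.arctan2(*(h-b)[1::-1])),b+(h-b)*44/102)
E
```

```text
[428.2 254.5  21. ] [413.9 359.8  84. ] [422.2 302.1  36. ] 97.74074524119135 [422.  299.9  48.2]
```

View pics/c2.png

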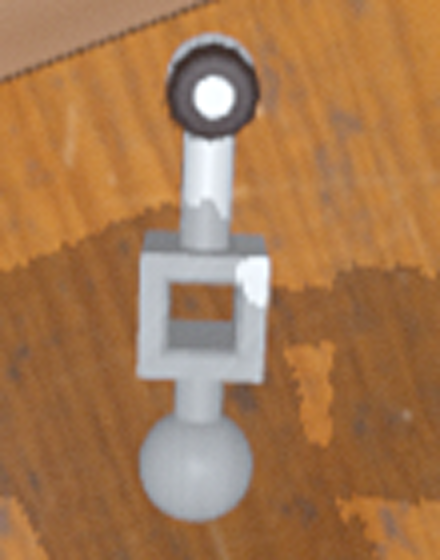

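Hub top centre ≈(280.5,189), handle top (283,131), ball (279,227): crank about (422,300), yaw 98°.

```bash
python3 - <<'E'
from h import *
c=cam("wrist");print(ray(c,(280.5,189),36))
plan([422.3,300,5.5],97.8)
E
```

```text
[422.03968921 299.91617302  36.        ]
yaw 99.61 pos [420.5 301.2 222.7] local units [-0.059  0.064  8.688] turn units(do last) 0.361
```

Emit:
{"op": "move_arm", "data": {
  "steps": [
    [[-0.06,0.065,0],0.36,0],
    [[0,0,1],0,0],
    [[0,0,1],0,0],
    [[0,0,1],0,0],
    [[0,0,1],0,0],
    [[0,0,1],0,0],
    [[0,0,1],0,0.2],
    [[0,0,1],0,0.2],
    [[0,0,0.8],0,0.2],
    [[0,0,0.5],0,0.2],
    [[0,0,0.39],0,0.2],
    [[0,0,0],0,0.2],
    [[0,0,0],0,0.2],
    [[0,0,0],0,1],
    [[0,0,0],0,1],
    [[0,0,0],0,1],
    [[0,0,0],0,1],
    [[0,0,0],0,1],
    [[0,0,0],0,1],
    [[0,0,0],0,1]
  ]
}}

```text
t: 5.95
ee_pos: [422.2, 300.0, 5.7]
orientation: [-2.066, -2.366, 0.0]
ft_force: [-2.4, -0.2, 4.4]
width: 31.9
grasp_force: 30.0
```

```bash
python3 - <<'E'
from h import *
plan([479,88,235],97.8)
E
```

```text
yaw 97.74 pos [422.2 300.    5.7] local units [-8.707  1.107 -9.173] turn units(do last) -0.011
```

Emit:
{"op": "move_arm", "data": {
  "steps": [
    [[0,0,-0.4],0,1],
    [[0,0,-0.8],0,1],
    [[0,0,-1],0,1],
    [[0,0,-1],0,1],
    [[0,0,-1],0,1],
    [[0,0,-1],0,1],
    [[0,0,-1],0,1],
    [[0,0,-1],0,1],
    [[0,0,-1],0,1],
    [[-0.4,0.05,-0.6],0,1],
    [[-0.9,0.12,-0.37],0,1],
    [[-1,0.13,0],0,1],
    [[-1,0.13,0],0,1],
    [[-1,0.13,0],0,1],
    [[-1,0.13,0],0,1],
    [[-1,0.13,0],0,1],
    [[-1,0.13,0],0,1],
    [[-0.9,0.12,0],0,1],
    [[-0.5,0.1,0],0,1],
    [[0,0,0],0,1]
  ]
}}

```text
t: 7.62
ee_pos: [480.6, 86.2, 234.8]
orientation: [2.069, 2.364, -0.001]
ft_force: [-0.2, 0.8, -2.7]
width: 32.1
grasp_force: 30.0
```

Emit:
{"op": "move_arm", "data": {
  "steps": [
    [[0,0,0],0,1],
    [[0,0,0],0,1],
    [[0,0,0],0,1]
  ]
}}

```text
t: 7.87
ee_pos: [480.1, 89.1, 234.7]
orientation: [-2.065, -2.367, 0.0]
ft_force: [0.3, 0.1, -3.5]
width: 31.9
grasp_force: 30.0
```

```bash
python3 - <<'E'
from h import *
c=cam("wrist"); save(c,"w2.png"); print(proj(c,[541,117,192]))
E
```

```text
[384.82097242 207.73350387]
```

View pics/w2.png

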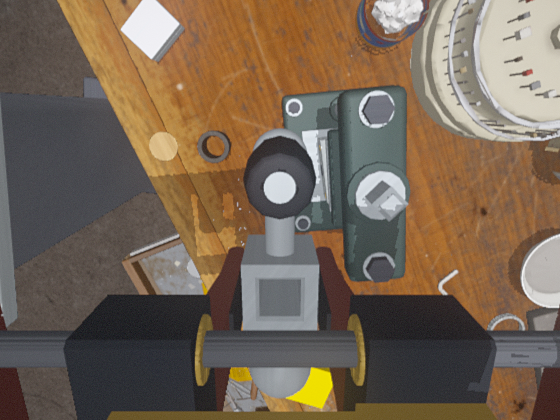

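Crank is held upright (hub ≈(280,295), handle (280,185)); the press screw collar is at ≈(381,195) with the square end leaning to (388,199). Zooming for its angle.

```bash
python3 - <<'E'
import cv2
a=cv2.imread("pics/w2.png")[85:285,335:425]; a=cv2.resize(a[75:145],None,fx=8,fy=8,interpolation=cv2.INTER_CUBIC); cv2.imwrite("pics/c3.png",a)
E
```

```text
(no output)
```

View pics/c3.png

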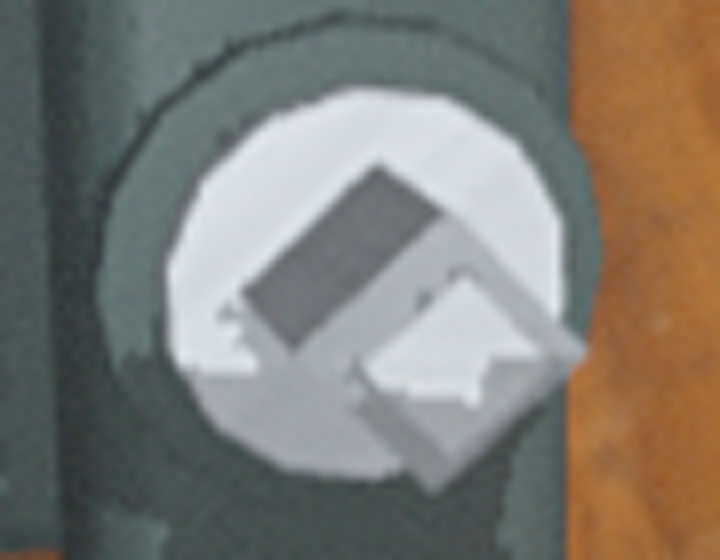

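```bash
python3 - <<'E'
from h import *
np.set_printoptions(precision=2,suppress=True)
c=cam("wrist"); f=lambda x,y,z: ray(c,(335+x/8-.4,160+y/8-.4),z)
print("collar",f(366,283,167))
q=np.array([f(442,212,188),f(588,352,188),f(434,492,188),f(293,352,188)])
print(q,q.mean(0))
for i in range(4):
    d=q[(i+1)%4]-q[i]; print(np.linalg.norm(d),np.degrees(np.arctan2(d[1],d[0]))%90)
d=f(378,162,167)-f(242,292,167);print(np.linalg.norm(d),np.degrees(np.arctan2(d[1],d[0]))%90)
# held crank check
print("held hub top, rel", ray(c,(280.2,296),234.7-5.6+36), "handle",ray(c,(279.5,186),234.7-5.6+84), ctrl.get_obs()["ee_pos"])
# press yaw: nuts z166
a,b=ray(c,(377,108),164),ray(c,(380,267),164);print(a,b,np.degrees(np.arctan2(*(a-b)[1::-1])))
E
```

```text
collar [544.78 119.46 167.  ]
[[542.5  129.87 188.  ]
 [556.04 120.66 188.  ]
 [546.84 108.   188.  ]
 [533.61 117.58 188.  ]] [544.75 119.02 188.  ]
16.378323326517894 55.77276707410366
15.65177295889961 53.981670848765006
16.33013890928683 54.08277669562273
15.168731262080088 54.13354540862302
15.281023777499923 54.318945653364096
held hub top, rel [480.82  90.76 265.1 ] handle [472.79 147.67 313.1 ] [480.28  89.13 234.67]
[531.43 174.18 164.  ] [557.01  66.41 164.  ] 103.34905000611778
```

```bash
python3 - <<'E'
from h import *
plan([545,118.2,205],144.2)
E
```

```text
yaw 97.81 pos [480.3  89.1 234.7] local units [0.8   2.723 1.186] turn units(do last) -9.278
```

Emit:
{"op": "move_arm", "data": {
  "steps": [
    [[0.2,0.7,0],0,1],
    [[0.3,0.9,0],0,1],
    [[0.2,0.7,0],0,1],
    [[0.1,0.423,0],0,1],
    [[0,0,0],-0.928,1],
    [[0,0,0],-0.928,1],
    [[0,0,0],-0.928,1],
    [[0,0,0],-0.928,1],
    [[0,0,0],-0.928,1],
    [[0,0,0],-0.928,1],
    [[0,0,0],-0.928,1],
    [[0,0,0],-0.928,1],
    [[0,0,0],-0.928,1],
    [[0,0,0],-0.926,1],
    [[0,0,0.5],0,1],
    [[0,0,0.5],0,1],
    [[0,0,0.186],0,1],
    [[0,0,0],0,1],
    [[0,0,0],0,1],
    [[0,0,0],0,1]
  ]
}}

```text
t: 9.63
ee_pos: [545.6, 117.6, 205.6]
orientation: [0.967, 2.989, 0.0]
ft_force: [-0.1, 0.1, -3.1]
width: 31.6
grasp_force: 30.0
```

```bash
python3 - <<'E'
from h import *
np.set_printoptions(precision=2,suppress=True)
plan([545,118.2,205],144.2)
c=cam("wrist");s=cam("side"); 
w=cv2.cvtColor(c[0],cv2.COLOR_RGB2BGR)[150:410,150:410]; x=cv2.cvtColor(s[0],cv2.COLOR_RGB2BGR)[140:240,255:355]
w=cv2.resize(w,(400,400),interpolation=2);x=cv2.resize(x,(400,400),interpolation=2)
cv2.imwrite("pics/c4.png",np.hstack([w,x]))
E
```

```text
yaw 144.15 pos [545.6 117.6 205.6] local units [0.04 0.01 0.02] turn units(do last) -0.011
```

View pics/c4.png

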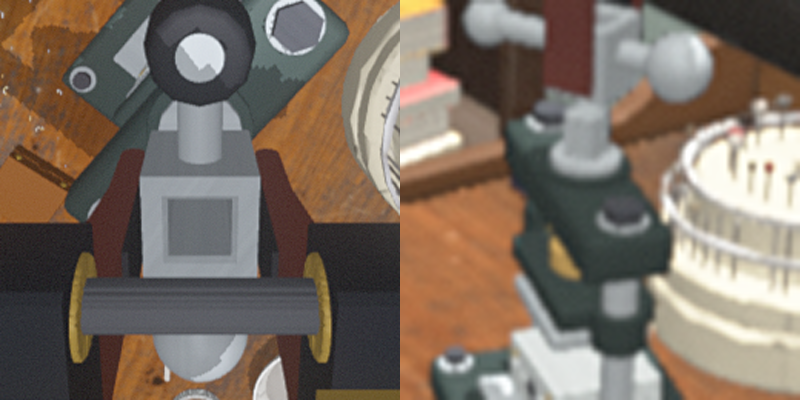

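```bash
python3 - <<'E'
from h import *
plan([544.6,118.2,191],144.2)
E
```

```text
yaw 144.14 pos [545.8 117.5 205.7] local units [ 0.054 -0.005  0.588] turn units(do last) -0.013
```

Emit:
{"op": "move_arm", "data": {
  "steps": [
    [[0.054,-0.005,0.1],0,1],
    [[0,0,0.1],0,1],
    [[0,0,0.1],0,1],
    [[0,0,0.1],0,1],
    [[0,0,0.1],0,1],
    [[0,0,0.09],0,1],
    [[0,0,0],0,1],
    [[0,0,0],0,1]
  ]
}}

```text
t: 10.4
ee_pos: [544.1, 118.1, 190.1]
orientation: [-0.967, -2.989, 0.0]
ft_force: [-0.6, -0.1, -4.4]
width: 31.8
grasp_force: 30.0
```

Emit:
{"op": "move_arm", "data": {
  "steps": [
    [[0,0,0.1],0,1],
    [[0,0,0.1],0,1],
    [[0,0,0.1],0,1],
    [[0,0,0.1],0,1],
    [[0,0,0.1],0,1],
    [[0,0,0.1],0,1],
    [[0,0,0.05],0,1],
    [[0,0,0],0,1],
    [[0,0,0],0,1]
  ]
}}

```text
t: 11.15
ee_pos: [544.2, 118.1, 173.9]
orientation: [-0.967, -2.989, 0.0]
ft_force: [0.4, 0.2, -3.3]
width: 31.9
grasp_force: 30.0
```

Emit:
{"op": "move_arm", "data": {
  "steps": [
    [[0,0,0.05],0,1],
    [[0,0,0],0,0.5],
    [[0,0,0],0,0.3],
    [[0,0,0],0,0.2],
    [[0,0,0],0,0.1],
    [[0,0,0],0,0.1],
    [[0,0,0],0,0.1],
    [[0,0,-0.3],0,0.1],
    [[0,0,-0.7],0,0.1],
    [[0,0,-1],0,0.1],
    [[0,0,-1],0,0.1],
    [[0,0,-0.8],0,0.1],
    [[0,0,0],0,0.1],
    [[0,0,0],0,0.1]
  ]
}}

```text
t: 12.32
ee_pos: [544.8, 118.2, 269.2]
orientation: [0.967, 2.986, 0.002]
ft_force: [-0.4, 0.4, -1.4]
width: 79.3
grasp_force: 0.0
```

```bash
python3 - <<'E'
from h import *
np.set_printoptions(precision=2,suppress=True)
c=cam("wrist");save(c,"w5.png")
for t,z in(("crank",203),("handle_grip",240)):
    for b in cams.boxes_of("wrist",t)[:2]: print(t,round(b["p"],2),np.array(b["rect"]),ray(c,b["rect"][:2],z))
print(proj(c,[497.1,151.9,250]),proj(c,[544,118,203]))
plan([497.1,151.9,217],144.2)
E
```

```text
crank 0.82 [279.6 207.2  49.9 173.3] [535.07 126.13 203.  ]
handle_grip 0.96 [278.1 143.9  37.4  34. ] [497.55 152.2  240.  ]
[277.05 145.46] [277.62 224.1 ]
yaw 144.13 pos [543.4 117.9 266.6] local units [2.29 0.02 1.99] turn units(do last) -0.014
```

View pics/w5.png

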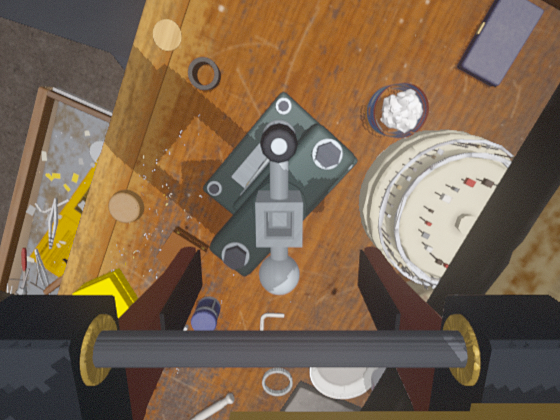

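Crank sits on the screw, hub ≈(279,222), handle top (278,144), as predicted. Taking the handle.

Emit:
{"op": "move_arm", "data": {
  "steps": [
    [[0.6,0.01,0],0,0.1],
    [[1,0.02,0],0,0.1],
    [[0.69,0.01,0],0,0.1],
    [[0,0,0],0,0.4],
    [[0,0,0.5],0,0.4],
    [[0,0,0.7],0,0.4],
    [[0,0,0.5],0,0.4],
    [[0,0,0.27],0,0.4],
    [[0,0,0],0,0.6],
    [[0,0,0],0,1],
    [[0,0,0],0,1],
    [[0,0,0],0,1],
    [[0,0,0],0,1],
    [[0,0,0],0,1]
  ]
}}

```text
t: 13.63
ee_pos: [498.7, 152.5, 219.1]
orientation: [0.967, 2.988, 0.001]
ft_force: [0.1, -0.1, 1.0]
width: 20.0
grasp_force: 30.0
```

```bash
python3 - <<'E'
from h import *
o=ctrl.get_obs(); print(o["ee_pos"],o["ft_force"],o["width"]); 
C=np.array([544.6,118.3]); M=R.from_rotvec(o["orientation"]).as_matrix(); d=np.array(o["ee_pos"])[:2]-C
print(np.hypot(*d),np.degrees(np.arctan2(d[1],d[0])))
p=58*np.array([np.cos(np.radians(144.3)),np.sin(np.radians(144.3)),0])
# 12 deg per row clockwise, in tool axes
for i in range(1,31):
    a=np.radians(144.3-12*i); q=58*np.array([np.cos(a),np.sin(a),0]); l=M.T@(q-p)/25; p=q
    print(i,(l[:2]).round(2).tolist(),end=" ")
E
```

```text
[498.68285666 152.48712473 219.09020373] [ 0.07444395 -0.0848846   0.99927392] 20.037257639236486
57.24634092594803 143.33086221615866
1 [-0.05, 0.48] 2 [-0.15, 0.46] 3 [-0.24, 0.42] 4 [-0.32, 0.36] 5 [-0.39, 0.29] 6 [-0.44, 0.2] 7 [-0.47, 0.1] 8 [-0.49, 0.0] 9 [-0.47, -0.1] 10 [-0.44, -0.2] 11 [-0.39, -0.28] 12 [-0.33, -0.36] 13 [-0.24, -0.42] 14 [-0.15, -0.46] 15 [-0.05, -0.48] 16 [0.05, -0.48] 17 [0.15, -0.46] 18 [0.24, -0.42] 19 [0.32, -0.36] 20 [0.39, -0.29] 21 [0.44, -0.2] 22 [0.47, -0.1] 23 [0.49, -0.0] 24 [0.47, 0.1] 25 [0.44, 0.2] 26 [0.39, 0.28] 27 [0.33, 0.36] 28 [0.24, 0.42] 29 [0.15, 0.46] 30 [0.05, 0.48]
```

Emit:
{"op": "move_arm", "data": {
  "steps": [
    [[-0.05,0.48,0],0,1],
    [[-0.15,0.46,0],0,1],
    [[-0.24,0.42,0],0,1],
    [[-0.32,0.36,0],0,1],
    [[-0.39,0.29,0],0,1],
    [[-0.44,0.2,0],0,1],
    [[-0.47,0.1,0],0,1]
  ]
}}

```text
t: 14.22
ee_pos: [574.1, 169.2, 218.4]
orientation: [-0.965, -2.988, 0.003]
ft_force: [-6.4, -5.0, 4.0]
width: 20.1
grasp_force: 30.1
```

```bash
cat >> h.py <<'E'
def st(C):
    o=ctrl.get_obs(); d=np.array(o["ee_pos"])[:2]-C; a=np.arctan2(d[1],d[0]); f=np.array(o["ft_force"])
    print("t",o["t"],"pos",np.round(o["ee_pos"],1),"r",np.hypot(*d).round(2),"ang",np.degrees(a).round(2),"f",f.round(1),"frad",(f[0]*np.cos(a)+f[1]*np.sin(a)).round(2),"fccw",(-f[0]*np.sin(a)+f[1]*np.cos(a)).round(2))
E
python3 - <<'E'
from h import *
st([544.6,118.3])
E
```

```text
t 14.2167 pos [574.1 169.2 218.4] r 58.85 ang 59.94 f [-6.4 -5.   4. ] frad -7.59 fccw 3.05
```

Emit:
{"op": "move_arm", "data": {
  "steps": [
    [[-0.49,0,0],0,1],
    [[-0.47,-0.1,0],0,1],
    [[-0.44,-0.2,0],0,1],
    [[-0.39,-0.28,0],0,1],
    [[-0.33,-0.36,0],0,1],
    [[-0.24,-0.42,0],0,1],
    [[-0.15,-0.46,0],0,1],
    [[-0.05,-0.48,0],0,1]
  ]
}}

```text
t: 14.88
ee_pos: [593.3, 85.3, 218.7]
orientation: [0.967, 2.988, 0.003]
ft_force: [0.1, 5.0, 1.6]
width: 20.2
grasp_force: 30.0
```

```bash
python3 - <<'E'
from h import *
st([544.6,118.3])
E
```

```text
t 14.8833 pos [593.3  85.3 218.7] r 58.81 ang -34.13 f [0.1 5.  1.6] frad -2.76 fccw 4.19
```

Emit:
{"op": "move_arm", "data": {
  "steps": [
    [[0.05,-0.48,0],0,1],
    [[0.15,-0.46,0],0,1],
    [[0.24,-0.42,0],0,1],
    [[0.32,-0.36,0],0,1],
    [[0.39,-0.29,0],0,1],
    [[0.44,-0.2,0],0,1],
    [[0.47,-0.1,0],0,1],
    [[0.49,0,0],0,1],
    [[0.47,0.1,0],0,1],
    [[0.44,0.2,0],0,1],
    [[0.39,0.28,0],0,1],
    [[0.33,0.36,0],0,1],
    [[0.24,0.42,0],0,1],
    [[0.15,0.46,0],0,1],
    [[0.05,0.48,0],0,1]
  ]
}}

```text
t: 16.13
ee_pos: [497.8, 153.7, 218.4]
orientation: [-0.965, -2.988, 0.002]
ft_force: [1.1, -6.2, 3.7]
width: 20.0
grasp_force: 30.0
```

```bash
python3 - <<'E'
from h import *
st([544.6,118.3]); plan([544.6+58*np.cos(np.radians(144.3)),118.3+58*np.sin(np.radians(144.3)),218],144.2)
s=cam("side")
for t in("pressure_foot","platen","mould"): print(t,[(round(b["p"],2),np.round(b["rect"],1)) for b in cams.boxes_of("side",t)[:2]])
E
```

```text
t 16.1333 pos [497.8 153.7 218.4] r 58.69 ang 142.9 f [ 1.1 -6.2  3.7] frad -4.62 fccw 4.25
yaw 144.19 pos [497.8 153.7 218.4] local units [-0.027 -0.057  0.016] turn units(do last) -0.002
pressure_foot [(0.6, array([291.9, 225.3,   8.6,   8. ]))]
platen [(0.8, array([302.4, 215.2,  34.8,  41. ]))]
mould [(0.77, array([311.4, 300.2,  34.3,  27.4])), (0.66, array([303. , 237.1,  38. ,  32. ]))]
```

Emit:
{"op": "move_arm", "data": {
  "steps": [
    [[-0.05,0.48,0],0,1],
    [[-0.15,0.46,0],0,1],
    [[-0.24,0.42,0],0,1],
    [[-0.32,0.36,0],0,1],
    [[-0.39,0.29,0],0,1],
    [[-0.44,0.2,0],0,1],
    [[-0.47,0.1,0],0,1],
    [[-0.49,0,0],0,1],
    [[-0.47,-0.1,0],0,1],
    [[-0.44,-0.2,0],0,1]
  ]
}}

```text
t: 17.17
ee_pos: [597.8, 143.8, 218.3]
orientation: [-0.966, -2.987, -0.002]
ft_force: [-2.8, 2.1, 6.6]
width: 19.9
grasp_force: 30.0
```

```bash
python3 - <<'E'
from h import *
st([544.6,118.3])
E
```

```text
t 17.1667 pos [597.8 143.8 218.3] r 58.98 ang 25.62 f [-2.8  2.1  6.6] frad -1.66 fccw 3.07
```

Emit:
{"op": "move_arm", "data": {
  "steps": [
    [[-0.39,-0.28,0],0,1],
    [[-0.33,-0.36,0],0,1],
    [[-0.24,-0.42,0],0,1],
    [[-0.15,-0.46,0],0,1],
    [[-0.05,-0.48,0],0,1]
  ]
}}

```text
t: 17.58
ee_pos: [592.8, 84.6, 218.7]
orientation: [0.967, 2.987, 0.002]
ft_force: [2.9, 3.7, 2.8]
width: 20.1
grasp_force: 30.0
```

```bash
python3 - <<'E'
from h import *
st([544.6,118.3]); s=cam("side")
im=cv2.cvtColor(s[0],cv2.COLOR_RGB2BGR)[180:260,260:345]; cv2.imwrite("pics/c6.png",cv2.resize(im,None,fx=7,fy=7,interpolation=2))
E
```

```text
t 17.5833 pos [592.8  84.6 218.7] r 58.77 ang -34.97 f [2.9 3.7 2.8] frad 0.24 fccw 4.69
```

View pics/c6.png

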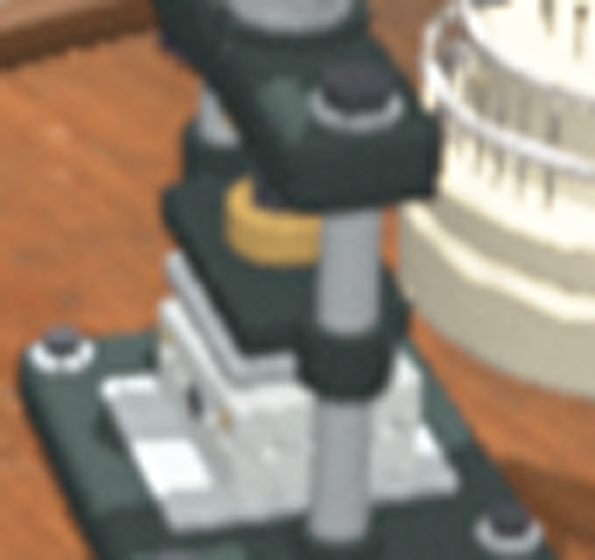

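Last picture: the foot (grey plate) is only a few mm above the white mould. From here I go in small steps and watch the tangential force.

Emit:
{"op": "move_arm", "data": {
  "steps": [
    [[0.05,-0.48,0],0,1],
    [[0.15,-0.46,0],0,1],
    [[0.24,-0.42,0],0,1]
  ]
}}

```text
t: 17.88
ee_pos: [563.3, 62.9, 218.8]
orientation: [0.967, 2.987, 0.0]
ft_force: [3.9, 1.7, 1.8]
width: 20.0
grasp_force: 30.0
```

```bash
cat >> h.py <<'E'
def snap(i):
    st([544.6,118.3]); s=cam("side"); st([544.6,118.3]); save(s,f"s{i}.png")
E
python3 -c "
from h import *
snap(1)"
```

```text
t 17.8833 pos [563.3  62.9 218.8] r 58.48 ang -71.33 f [3.9 1.7 1.8] frad -0.33 fccw 4.22
t 17.9333 pos [560.9  62.2 218.6] r 58.44 ang -73.82 f [ 1.6 -3.2  7.5] frad 3.5 fccw 0.68
```

Emit:
{"op": "move_arm", "data": {
  "steps": [
    [[0.32,-0.36,0],0,1],
    [[0.39,-0.29,0],0,1],
    [[0.44,-0.2,0],0,1]
  ]
}}

```text
t: 18.18
ee_pos: [527.2, 62.7, 218.8]
orientation: [0.968, 2.987, -0.001]
ft_force: [4.9, 1.1, 2.8]
width: 20.1
grasp_force: 30.0
```

```bash
python3 -c "
from h import *
snap(2)"
```

```text
t 18.1833 pos [527.2  62.7 218.8] r 58.31 ang -107.4 f [4.9 1.1 2.8] frad -2.5 fccw 4.39
t 18.2333 pos [524.7  63.4 218.5] r 58.44 ang -109.92 f [ 0.8 -1.4  8.9] frad 1.02 fccw 1.22
```

Emit:
{"op": "move_arm", "data": {
  "steps": [
    [[0.47,-0.1,0],0,1],
    [[0.49,0,0],0,1],
    [[0.47,0.1,0],0,1]
  ]
}}

```text
t: 18.48
ee_pos: [497.6, 83.8, 218.7]
orientation: [0.968, 2.989, -0.002]
ft_force: [4.0, -1.5, 4.0]
width: 20.2
grasp_force: 30.0
```

```bash
python3 -c "
from h import *
snap(3)
def patch(n,r0,r1,c0,c1): return cv2.imread('pics/'+n)[r0:r1,c0:c1,:].astype(np.float32).mean(2)
for n in ('s1','s2','s3'):
    a=cv2.imread('pics/'+n+'.png').astype(float).mean(2)
    print(n); print(a[212:236,285:290].T.round().astype(int))
"
```

```text
t 18.4833 pos [497.6  83.8 218.7] r 58.31 ang -143.72 f [ 4.  -1.5  4. ] frad -2.32 fccw 3.54
t 18.5333 pos [496.5  85.4 218.5] r 58.33 ang -145.62 f [-0.1 -0.9  6.6] frad 0.59 fccw 0.74
s1
[[ 61  56  55  68 103 156 182 186 173 159 157 179 211 230 233 215 178 170
  174 174 180 187 182 172]
 [ 71  67  58  52  67 111 148 173 185 179 163 157 174 205 227 229 208 185
  173 168 173 182 180 155]
 [ 69  70  67  60  54  64  80 117 154 174 180 173 162 160 177 205 215 209
  195 179 169 167 152 117]
 [ 67  68  67  65  60  54  50  62  86 120 157 174 176 166 155 155 175 203
  210 199 184 173 162 142]
 [ 68  67  68  67  64  64  62  57  53  64  90 122 160 182 180 164 155 160
  178 198 200 189 178 168]]
s2
[[ 69  60  56  58  98 158 183 185 180 163 155 175 204 222 233 232 201 173
  172 173 180 185 183 170]
 [ 77  73  61  54  62  90 124 155 176 180 173 161 157 178 224 251 237 191
  171 168 171 181 179 155]
 [ 70  70  67  60  56  52  61  85 122 159 182 182 165 156 166 199 213 200
  187 176 169 167 152 116]
 [ 67  66  66  65  61  58  50  47  68 111 151 173 181 176 161 155 168 182
  195 195 181 172 161 142]
 [ 67  68  67  66  66  66  63  59  57  61  83 119 153 172 179 173 162 157
  174 192 193 186 176 167]]
s3
[[ 60  54  51  52  67 102 153 176 179 168 156 160 180 201 201 189 173 169
  172 171 178 184 182 167]
 [ 64  63  57  53  48  67 103 131 161 181 178 163 155 168 183 198 199 181
  171 167 173 178 177 153]
 [ 66  67  63  61  55  52  58  73 112 151 173 179 175 160 155 173 193 192
  186 175 167 166 149 116]
 [ 68  67  67  65  64  59  51  49  59  86 118 154 173 176 169 158 157 171
  186 182 174 169 161 142]
 [ 67  68  67  67  66  66  64  57  53  48  59  86 119 159 178 179 166 156
  154 163 172 172 167 165]]
```

Emit:
{"op": "move_arm", "data": {
  "steps": [
    [[0.44,0.2,0],0,1],
    [[0.39,0.28,0],0,1],
    [[0.33,0.36,0],0,1]
  ]
}}

```text
t: 18.78
ee_pos: [486.1, 117.9, 218.5]
orientation: [-0.967, -2.988, 0.004]
ft_force: [1.9, -4.0, 4.4]
width: 20.3
grasp_force: 30.0
```

```bash
python3 -c "
from h import *
snap(4)"
```

```text
t 18.7833 pos [486.1 117.9 218.5] r 58.47 ang -179.57 f [ 1.9 -4.   4.4] frad -1.89 fccw 4.03
t 18.8333 pos [486.4 119.7 218.5] r 58.25 ang 178.64 f [-1.9 -1.3  6.6] frad 1.83 fccw 1.37
```

Emit:
{"op": "move_arm", "data": {
  "steps": [
    [[0.24,0.42,0],0,1],
    [[0.15,0.46,0],0,1],
    [[0.05,0.48,0],0,1]
  ]
}}

```text
t: 19.08
ee_pos: [496.4, 151.8, 218.2]
orientation: [-0.965, -2.986, 0.006]
ft_force: [-2.3, -5.1, 7.2]
width: 20.4
grasp_force: 30.0
```

```bash
python3 -c "
from h import *
snap(5)
for n in ('s3','s4','s5'):
    a=cv2.imread('pics/'+n+'.png').astype(float).mean(2)
    print(n); print(a[212:236,287:290].T.round().astype(int))
"
```

```text
t 19.0833 pos [496.4 151.8 218.2] r 58.67 ang 145.17 f [-2.3 -5.1  7.2] frad -1.09 fccw 5.51
t 19.1333 pos [498.  153.4 218.4] r 58.34 ang 143.0 f [-3.2 -0.6  8.9] frad 2.22 fccw 2.44
s3
[[ 66  67  63  61  55  52  58  73 112 151 173 179 175 160 155 173 193 192
  186 175 167 166 149 116]
 [ 68  67  67  65  64  59  51  49  59  86 118 154 173 176 169 158 157 171
  186 182 174 169 161 142]
 [ 67  68  67  67  66  66  64  57  53  48  59  86 119 159 178 179 166 156
  154 163 172 172 167 165]]
s4
[[ 65  68  67  64  61  54  49  60  86 119 157 175 175 166 160 172 176 176
  172 166 166 168 148 116]
 [ 67  69  66  66  67  63  57  49  47  65 103 130 160 179 176 163 155 161
  159 163 169 170 160 142]
 [ 68  67  66  66  68  65  64  62  55  50  57  72 111 154 173 179 174 163
  153 158 168 171 168 165]]
s5
[[ 65  69  67  63  63  55  49  51  69 111 152 172 176 171 160 159 165 169
  171 168 168 165 148 116]
 [ 67  66  67  67  65  64  58  53  50  61  86 121 152 173 176 167 155 149
  157 166 165 164 160 143]
 [ 66  68  64  66  66  66  65  62  57  51  49  59  85 120 157 172 172 162
  155 157 152 159 166 165]]
```

Emit:
{"op": "move_arm", "data": {
  "steps": [
    [[-0.05,0.48,0],0,1],
    [[-0.15,0.46,0],0,1],
    [[-0.24,0.42,0],0,1]
  ]
}}

```text
t: 19.38
ee_pos: [524.8, 173.5, 218.2]
orientation: [-0.965, -2.984, 0.005]
ft_force: [-5.9, -2.2, 10.6]
width: 20.6
grasp_force: 30.1
```

```bash
python3 -c "
from h import *
snap(6)
for n in ('s4','s5','s6'):
    a=cv2.imread('pics/'+n+'.png').astype(float).mean(2)
    print(n); print(a[212:236,287:290].T.round().astype(int))
"
```

```text
t 19.3833 pos [524.8 173.5 218.2] r 58.6 ang 109.74 f [-5.9 -2.2 10.6] frad -0.09 fccw 6.29
t 19.4333 pos [527.2 174.1 218.4] r 58.43 ang 107.32 f [-3.7  0.6  9.3] frad 1.68 fccw 3.38
s4
[[ 65  68  67  64  61  54  49  60  86 119 157 175 175 166 160 172 176 176
  172 166 166 168 148 116]
 [ 67  69  66  66  67  63  57  49  47  65 103 130 160 179 176 163 155 161
  159 163 169 170 160 142]
 [ 68  67  66  66  68  65  64  62  55  50  57  72 111 154 173 179 174 163
  153 158 168 171 168 165]]
s5
[[ 65  69  67  63  63  55  49  51  69 111 152 172 176 171 160 159 165 169
  171 168 168 165 148 116]
 [ 67  66  67  67  65  64  58  53  50  61  86 121 152 173 176 167 155 149
  157 166 165 164 160 143]
 [ 66  68  64  66  66  66  65  62  57  51  49  59  85 120 157 172 172 162
  155 157 152 159 166 165]]
s6
[[ 67  68  69  69  65  59  51  49  60  87 121 153 165 166 159 160 166 171
  171 171 169 167 149 117]
 [ 66  68  67  68  68  65  61  58  49  47  65  97 124 156 173 169 155 152
  160 165 165 164 160 141]
 [ 66  67  66  66  67  68  66  67  61  54  50  52  71 112 154 172 172 164
  153 157 154 160 167 166]]
```

Foot edge no longer moves (s5→s6) while the platen does, and the force rises: squeeze ≈2 mm. Another ~30°.

Emit:
{"op": "move_arm", "data": {
  "steps": [
    [[-0.32,0.36,0],0,1],
    [[-0.39,0.29,0],0,1],
    [[-0.15,0.08,0],0,1]
  ]
}}

```text
t: 19.68
ee_pos: [554.1, 176.0, 218.3]
orientation: [-0.965, -2.985, 0.003]
ft_force: [-6.9, 3.3, 11.9]
width: 20.1
grasp_force: 30.1
```

```bash
python3 -c "
from h import *
snap(7)
for n in ('s6','s7'):
    a=cv2.imread('pics/'+n+'.png').astype(float).mean(2)
    print(n); print(a[212:236,287:290].T.round().astype(int))
plan([0,0,0],144)"
```

```text
t 19.6833 pos [554.1 176.  218.3] r 58.5 ang 80.7 f [-6.9  3.3 11.9] frad 2.12 fccw 7.34
t 19.7333 pos [554.4 176.  218.4] r 58.5 ang 80.35 f [-3.6  2.4 10.6] frad 1.74 fccw 3.98
s6
[[ 67  68  69  69  65  59  51  49  60  87 121 153 165 166 159 160 166 171
  171 171 169 167 149 117]
 [ 66  68  67  68  68  65  61  58  49  47  65  97 124 156 173 169 155 152
  160 165 165 164 160 141]
 [ 66  67  66  66  67  68  66  67  61  54  50  52  71 112 154 172 172 164
  153 157 154 160 167 166]]
s7
[[ 68  66  67  67  63  63  57  51  58  72 113 152 166 166 161 160 167 175
  177 172 168 167 152 115]
 [ 69  68  67  65  67  67  64  60  52  50  62  87 118 151 165 162 157 153
  161 165 164 165 161 141]
 [ 67  68  67  68  68  67  68  68  65  58  54  46  61  87 121 155 167 160
  154 155 151 161 168 167]]
yaw 144.15 pos [554.4 176.  218.4] local units [ 13.82  -18.67    8.836] turn units(do last) 0.03
```

Tangential rise ≈3.2 N → ≈3 mm squeeze. Releasing and retreating upward.

Emit:
{"op": "move_arm", "data": {
  "steps": [
    [[0,0,0],0,0.75],
    [[0,0,0],0,0.6],
    [[0,0,0],0,0.5],
    [[0,0,0],0,0.4],
    [[0,0,0],0,0.4],
    [[0,0,0],0,0.4],
    [[0,0,-0.3],0,0.4],
    [[0,0,-0.7],0,0.4],
    [[0,0,-1],0,0.4],
    [[0,0,-1],0,0.4],
    [[0,0,-0.5],0,0.4],
    [[0,0,0],0,0.4],
    [[0,0,0],0,0.4],
    [[0,0,0],0,0.4],
    [[0,0,0],0,0.4]
  ]
}}

```text
t: 20.98
ee_pos: [554.5, 175.5, 304.6]
orientation: [-0.967, -2.987, 0.002]
ft_force: [0.3, -0.2, -0.2]
width: 52.3
grasp_force: 0.0
```

```bash
python3 -c "
from h import *
np.set_printoptions(precision=1,suppress=True)
snap(8)
for n in ('s7','s8'):
    a=cv2.imread('pics/'+n+'.png').astype(float).mean(2)
    print(n); print(a[212:236,287:290].T.round().astype(int))
c=cam('wrist')
for t,z in(('crank',188),('handle_grip',247)):
    for b in cams.boxes_of('wrist',t)[:1]: print(t,round(b['p'],2),np.array(b['rect']),ray(c,b['rect'][:2],z))
a=np.radians(80.5);print(proj(c,[544.6+58*np.cos(a),118.3+58*np.sin(a),247]))
o=cam('top')
for t,z in(('phial',42),('beeswax_puck',13),('mould',56)):
    for b in cams.boxes_of('top',t)[:3]: print(t,round(b['p'],2),ray(o,b['rect'][:2],z))
"
```

```text
t 20.9833 pos [554.5 175.5 304.6] r 58.06 ang 80.14 f [ 0.3 -0.2 -0.2] frad -0.17 fccw -0.38
t 21.0333 pos [554.6 175.5 304.7] r 58.11 ang 80.05 f [0.5 0.7 0.1] frad 0.83 fccw -0.38
s7
[[ 68  66  67  67  63  63  57  51  58  72 113 152 166 166 161 160 167 175
  177 172 168 167 152 115]
 [ 69  68  67  65  67  67  64  60  52  50  62  87 118 151 165 162 157 153
  161 165 164 165 161 141]
 [ 67  68  67  68  68  67  68  68  65  58  54  46  61  87 121 155 167 160
  154 155 151 161 168 167]]
s8
[[ 68  69  67  67  65  62  56  52  57  73 113 152 167 168 162 162 167 175
  176 171 168 169 151 117]
 [ 66  67  68  68  65  66  67  59  54  50  62  88 120 153 166 164 158 154
  161 164 163 165 159 144]
 [ 69  65  69  68  67  68  68  66  64  58  49  48  61  85 120 155 167 160
  156 154 150 161 168 167]]
crank 0.91 [223.1 233.6 139.   81.4] [546.7 123.  188. ]
handle_grip 0.72 [278.4 218.6  32.5  38.9] [548.5 179.6 247. ]
[278.5 228.8]
phial 0.51 [637.1 -62.7  42. ]
beeswax_puck 0.72 [466.2 -63.   13. ]
beeswax_puck 0.39 [644.7 -69.8  13. ]
mould 0.96 [ 540.4 -152.7   56. ]
mould 0.73 [543.9 -32.2  56. ]
mould 0.33 [630.  -62.2  56. ]
```

```bash
python3 -c "
from h import *
print(ctrl.close_job())"
```

```text
the job is handed in; nothing more can be done
None
```

I fitted the crank on the screw, wound it clockwise a little over two turns to an estimated 3 mm spring squeeze (from handle force and side-camera frames), released it, left it sitting on the screw, and handed the job in at about 21 s; no verdict came back.

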